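Lock a lab shaker's platform with its ball-lock pin

ROBOT

A 7-joint arm with a two-finger parallel gripper is mounted at the origin on the work surface. World frame = base frame: x ahead of the robot, y to its left, z up, the work surface at z = 0. Lengths are in m, angles in rad, forces in N, time in s.
With the tool pointing down it reaches from about 0.4 to 0.85 m from the base axis. Payload 4.5 kg.
Tool frame: the origin (TCP) lies at the centre of the arm's flange, where the gripper is bolted on; the fingertips stand 166 mm ahead of it and the grasp point (between the pads) lies 147 mm ahead of it (r.grip_depth is the distance from the TCP to the grasp point, in m); z points along the fingers, y is the line along which they close (so a half turn about z gives the same grasp; the last joint's range is limited). The gripper opens to 88 mm and grips with 3 to 60 N. Pads are 18 mm wide; open, the fingers measure 123 mm over their backs; the gripper's body (75 mm by 187 mm) begins 45 mm behind the grasp point.
Start: joints at [-1.183, 0.689, -0.195, 1.565, 0.157, 0.902, -0.215], TCP at [0.217, 0.586, 0.405] pointing down, gripper open.
Joint ranges: [-3.01, 3.01], [-0.46, 2.08], [-1.47, 1.51], [0.13, 2.56], [-1, 4.14], [0.04, 2.09], [-2.66, 2.66]. Speed limits (rad/s): [2.57, 2.57, 3.14, 3.14, 3.14, 3.14, 3.14].

INTERFACE

Orientations are given as a unit quaternion [x, y, z, w].
In Python, from plant import status, cams, r, finder gives the robot as it stands.
- The arm moves only by the tool play_rows, never from a script. Its argument "rows" is a list of rows, each a list of 7 numbers: the opening in per cent of the stroke, from 0 (shut) to 100 (fully open), then the shift along the tool's x, y, z in m, then the turn, a rotation vector about the tool's x, y, z in degrees. A call has 1 to 8 rows; each row shifts and turns the commanded pose from where the row before left it, along the tool's axes as they then stand; what a row does not reach is not made up. A row lasts 1/8 s, in which the tool goes at most 62.5 mm and 10.7 degrees, less where a joint would pass 70% of its speed; a pose out of reach is approached as far as the arm can. A call with a gripper value outside its range is refused whole. The fingers move at their own pace and stop on an object; "grip_force" is the grip in N (left out, the last holds). Time passes only in rows, so rows that do not move let the fingers close. It gives the time, the measured TCP pose, the force, the opening and the grip force at its end, in the units of the state.
- status.get_state(): the state, without advancing time (a new reading comes with each control period).
- cams.snapshot(name): name is "scene" or "top"; returns the picture (384x512x3 uint8, red, green, blue); there is no depth.
- cams.camera_params(name): a dict with "vfov" (degrees; the focal length in pixels is half the picture's height over the tangent of half this angle, whatever the lens; pixels are square), "cx", "cy" (the principal point, pixels), "distortion" ([k1, k2, p1, p2, k3] as OpenCV has them; the pictures are not rectified), "R" (3x3) and "t" (3): a world point X has camera coordinates R X + t. Camera axes: x right, y down, z forward; pixel columns grow to the right and rows downward; lengths in m; the calibration is good to about 2 mm. A picture is of the moment at which its call begins. camera_params takes no time and is no camera call.
- r.finish_job(): hands the job in; it is judged then, once.
Trained networks look in the newest picture that a camera, given by its name, has taken for a name from the list of things; names that differ only in an ending like _2 or _b are one class to them, and where a whole thing is asked for, a point or a joint stands for the part that bears it (a point fixed in the world has none). Each returns a list of dicts, best first, with "score" (0 to 1); they miss things now and then, are a little off and sometimes report something else, mostly with a low value. They report only what shows in the picture. A call takes as long as a camera call. They do not tell look-alikes from the thing itself.
- finder.spot_in(camera, label): "at" ([x, y, z] in m, in the coordinates of the camera as it stood for that picture, good to about 4 mm: the middle of the surface that is visible of it).
- finder.regions_of(camera, label): "mask" (384x512 bool, what is visible of it).
The state is a dict: "clock": time; "q": joint angles; "qd": joint speeds; "joint_torque": joint torques, N m; "tool_pos": TCP position; "eef_rot": TCP orientation; "contact_force": force on the tool from outside, world axes, zero at the start; "moment": the same for the moment, N m; "opening": opening from 0.0 (shut) to 1.0 (fully open); "finger_force": force on a finger pad.
Only numpy, scipy, OpenCV 4.12 (cv2) and the standard library are available. Lean on these libraries where they do the work, as an engineer would, in place of code of your own. Each camera call takes 0.05 s, during which the arm holds its last target. There are 200 camera calls.

TASK

Park the shaker for transport: take the red ball-lock pin from its stand by squeezing its grip so that the yellow thumb button is held in, put it into the hole in the platform's front tab and, with the button still held, slide the platform gently back towards its middle, feeling with the pin for the hidden hole in the steel strip underneath. When it drops through, push it home until its collar sits flat on the tab, then let go so that the button springs out and the balls lock; do not force the pin, and do not disturb the bottle, tip box or beaker.

Things in the scene. Friction and masses are not known exactly. Their poses are not given: they have to be found in the camera images.
- pin: Loose ball-lock pin, 0.11 to 0.17 kg, upright in the white stand. Origin: centre of the collar's underside, z up along the axis. Below: steel shank, 10 mm diameter, 29 mm long, then a cone to a 4 mm flat tip at z = -36 mm. Above: round steel collar, 32 mm diameter, 6 mm thick, and the red grip. Two small brass locking balls at z = -25 mm stick out of the shank on its +y side to y = 8.2 mm when the button is out; retracted when it is in.
- pin_grip (a point): Where to pinch: on the pin's axis, 30 mm above the collar's underside; axes as the pin's. Red grip 22 mm wide (x), 6 to 46 mm above the collar's underside, fixed flat face at y = -14 mm. Yellow thumb button (18 mm wide) on the +y side: face at y = +19 mm when out, +14 mm when in. So pinch along y, from above: 33 mm across when free, 28 mm squeezed.
- pin_button (a joint): Travel of the thumb button in m: 0 = out (balls out, pin locks), 0.005 = fully in (balls inside the shank). Spring: about 5 N to start, 9 N fully in; a grip of 20 N holds it in. With the balls out the pin does not pass the tab's or the strip's hole.
- pin_tip (a point): Centre of the pin's flat tip, 36 mm below the pin's origin.
- stand: White plastic block 60 x 60 x 45 mm, fixed to the bench, with a blind square hole (21 mm wide, 41 mm deep) in the middle of its top, in which the pin hangs loosely by its collar. The pin lifts straight out. Origin: centre of the underside, z up.
- shaker: Lab shaker with white housing 220 x 300 mm, fixed to the bench, turned by up to 0.3 rad about the vertical. Origin on the bench, z up. The platform slides along its y axis; the tab projects on its -x side. Covered by the tab lies a fixed dark steel strip, top 65 mm over the bench, 8 mm thick, free space below, with one 12 mm hole on the line along which the tab's hole travels.
- platform (a joint): Position of the aluminium platform along the shaker's y axis in m, -0.05 to 0.05, 0 = middle. Starts at 0.028 to 0.046. The strip's hidden hole lies under the tab's hole at one unknown, unmeasured value between -0.020 and +0.012, to be found by feel. About 1.5 N of friction plus light drag; stays where left. Carries two fixed flasks 66 mm tall at its far (+x) side.
- tab_hole (a point): Centre of the 11.5 mm hole in the platform's front tab, on the tab's top, 78 mm over the bench; axes as the shaker's, moves with the platform. Tab 60 (x) x 160 (y) x 12 mm, level with the platform, hole in its middle. Below it a 1 mm gap, then the strip: the tip meets the strip 13 mm below the tab's top. When the collar sits, the balls are below the strip with 2 mm of play.
- reagent: Bystander: bottle with blue cap, 66 mm diameter, 150 mm tall, loose. Origin: centre of the underside.
- tip_box: Bystander: green box 85 x 120 x 55 mm, loose. Origin: centre of the underside.
- beaker: Bystander: clear plastic beaker, 72 mm rim diameter, 95 mm tall, loose. Origin: centre of the underside.
Mind the look-alikes: they are no part of the job. What is meant by the pin is not purple, and is the smaller of those in its own colour.

How it is judged:
On the way, in this order (a step that is already met when the one before it is completed fails the run):
1. the pin's tip is in the tab's hole, at least 5 mm deep, with the button held in (z of pin_tip in the frame of tab_hole below -0.005 m and horizontal distance between pin_tip and tab_hole below 0.004 m and value of joint pin_button above 0.0035 m), for 0.1 s.
2. the pin is through the tab and the strip, collar on the tab, with the button still held in (horizontal distance between pin and tab_hole below 0.003 m and z of pin in the frame of tab_hole below 0.002 m and angle between pin's own z axis and vertical below 0.08 rad and value of joint pin_button above 0.0035 m), for 0.1 s.
At the end, for the whole second after the job is handed in: The pin stands upright (within 0.08 rad) in the tab's hole (axis within 3 mm), its collar within 2 mm of the tab's top, so it is through the strip too; its button is out to within 1 mm (balls locked), it is let go, and pin and platform are at rest (horizontal distance between pin and tab_hole below 0.003 m and z of pin in the frame of tab_hole below 0.002 m and angle between pin's own z axis and vertical below 0.08 rad and value of joint pin_button below 0.001 m and linear speed of pin below 0.01 m/s and not (velocity of joint platform above 0.01 m/s) and not (velocity of joint platform below -0.01 m/s)); the robot touches nothing.
It fails at once if the pin is forced: more than 25 N between the pin and the shaker (contact force between pin and shaker above 25 N).
It fails at once if the gripper pushes on the shaker with more than 25 N (contact force between the arm and shaker above 25 N).
It fails at once if the bottle is moved by more than 15 mm (distance of reagent from where it was at the start of the episode above 0.015 m).
It fails at once if the tip box is moved by more than 15 mm (distance of tip_box from where it was at the start of the episode above 0.015 m).
It fails at once if the beaker is moved by more than 15 mm (distance of beaker from where it was at the start of the episode above 0.015 m).
It also fails if it takes over 58 s, if anything falls off the work surface, if the arm or the gripper's body presses on something with over 40 N, if the wrist force passes 120 N, or if a joint passes its speed limit or range.

## Working session

There is one attempt and no reset: what is moved stays moved. The work goes in short steps, Python scripts to look and compute and a tool call to move; the robot and the scene stay as the last step left them, time stands still between calls to the robot, and variables do not carry over. Pictures are saved under pics/ and viewed, at most 10 in all, crops included, and the job is handed in when it is done.

Besides the shell and the picture viewer there is one more tool, called after "Call:" by a JSON object that holds its "fn" and its "kwargs", one argument or row to a line. play_rows: Moves the arm, as the interface text tells. Its arguments: {"type":"object","properties":{"rows":{"type":"array","items":{"type":"array","items":{"type":"number"}}},"grip_force":{"type":"number"}},"required":["rows"]}

```bash
mkdir -p pics
python3 - <<'E'
from plant import status,cams,r,finder
import cv2,numpy as np
s=status.get_state();print(s)
print(r.grip_depth)
for n in("scene","top"):
    im=cams.snapshot(n);cv2.imwrite(f"pics/{n}0.png",im[:,:,::-1])
    p=cams.camera_params(n);print(n,p)
    R=np.array(p["R"]);t=np.array(p["t"])
    for l in("pin","pin_button","stand","shaker","platform","reagent","tip_box","beaker"):
        print(l,[(round(d["score"],2),(R.T@(np.array(d["at"])-t)).round(3).tolist()) for d in finder.spot_in(n,l)])
E
```

```text
{'clock': 0.0, 'q': array([-1.18321936,  0.68996419, -0.19452209,  1.56636482,  0.15731071,
        0.90249794, -0.2150849 ]), 'qd': array([ 2.08689768e-03,  5.23035261e-04,  1.94097079e-04,  4.19419420e-06,
       -5.11771496e-04,  2.85841623e-04, -2.54512038e-04]), 'joint_torque': array([-3.18226375e-04, -5.27551782e+01, -1.26686364e+00, -1.53421819e+01,
       -5.25698124e-02,  6.36281096e-03,  1.70594690e-04]), 'tool_pos': array([0.21643392, 0.58596808, 0.40391678]), 'eef_rot': array([ 1.75910810e-01,  9.84405679e-01, -9.15702066e-04, -9.26283053e-05]), 'contact_force': array([-0.5435448 ,  0.15250749,  0.16495446]), 'moment': array([-0.01963278,  0.01800072, -0.01969867]), 'finger_force': 0.0, 'opening': 1.0005260893540449}
0.1473
scene {'vfov': 50.023507792816794, 'cx': 258.9786499965766, 'cy': 195.08897533016918, 'distortion': array([0.02440146, 0.        , 0.        , 0.        , 0.        ]), 'R': array([[ 0.68268273,  0.73057904, -0.01409098],
       [ 0.40973055, -0.39869354, -0.82046593],
       [-0.60503319,  0.55434441, -0.57152175]]), 't': array([-0.40357813, -0.165996
[... 587 characters left out ...]
   ,  0.        ]), 'R': array([[ 0.0231359 , -0.99966185,  0.0118711 ],
       [-0.98531818, -0.02480983, -0.16891584],
       [ 0.16915324, -0.00778879, -0.98555899]]), 't': array([-0.00131803,  0.60054442,  0.87110789])}
pin [(0.69, [0.514, -0.161, 0.031]), (0.65, [0.511, -0.395, 0.018]), (0.53, [0.609, -0.305, 0.087])]
pin_button [(0.59, [0.513, -0.411, 0.021]), (0.57, [0.603, -0.297, 0.077]), (0.4, [0.502, -0.173, 0.03])]
stand [(0.78, [0.599, -0.295, 0.045])]
shaker [(0.74, [0.621, 0.131, 0.081]), (0.68, [0.603, -0.304, 0.088])]
platform [(0.76, [0.623, 0.16, 0.08])]
reagent [(0.69, [0.442, -0.251, 0.099])]
tip_box [(0.63, [0.758, -0.236, 0.055])]
beaker [(0.89, [0.414, 0.405, 0.056])]
```

View pics/scene0.png

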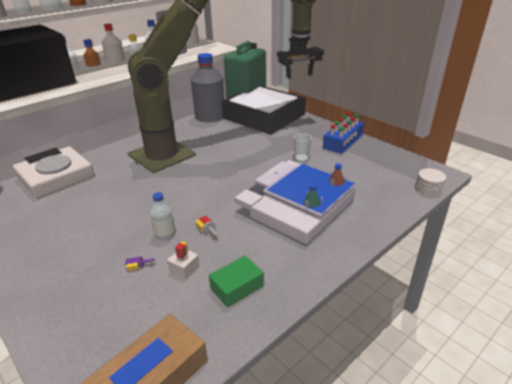

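View pics/top0.png

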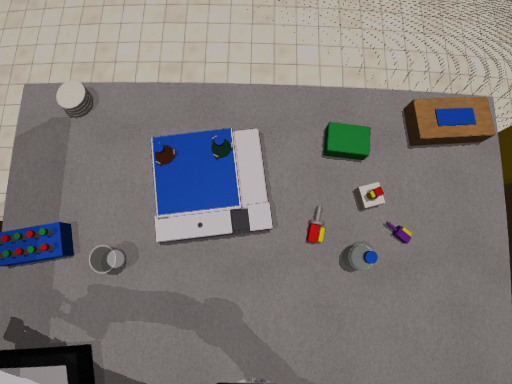

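Candidates for the pin: red upright in the stand (top 372,194; scene 182,250), a red one lying (top 316,230; larger) and a purple one lying (top 400,232). The one in the white stand is red and the smaller of the reds. The tab's hole shows at top (200,225), and the bare dark strip at (240,220). I'll confirm these in a crop.

```bash
cat > h.py <<'E'
from plant import status,cams,r,finder
import cv2,numpy as np
def cam(n):
    p=cams.camera_params(n);f=192/np.tan(np.radians(p["vfov"]/2))
    return np.array([[f,0,p["cx"]],[0,f,p["cy"]],[0,0,1]]),np.array(p["distortion"]),np.array(p["R"]),np.array(p["t"])
def ray(n,uv,z):
    K,d,R,t=cam(n);u=cv2.undistortPoints(np.array(uv,float).reshape(-1,1,2),K,d).reshape(-1,2)
    c=-R.T@t;D=np.c_[u,np.ones(len(u))]@R
    return c+D*((z-c[2])/D[:,2])[:,None]
def proj(n,X):
    K,d,R,t=cam(n);return cv2.projectPoints(np.array(X,float).reshape(-1,1,3),cv2.Rodrigues(R)[0],t,K,d)[0].reshape(-1,2)
E
python3 - <<'E'
import cv2,numpy as np
t=cv2.imread("pics/top0.png");s=cv2.imread("pics/scene0.png")
f=lambda im,x,y,w,h,k:cv2.resize(im[y:y+h,x:x+w],None,fx=k,fy=k,interpolation=cv2.INTER_CUBIC)
a=np.hstack([f(t,345,170,60,50,6.),f(s,155,235,60,50,6.)])
b=f(t,145,190,144,60,5.)
b=b[:, :720]
cv2.imwrite("pics/c1.png",np.vstack([a[:,:720],b])[:600])
E
```

```text
(no output)
```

View pics/c1.png

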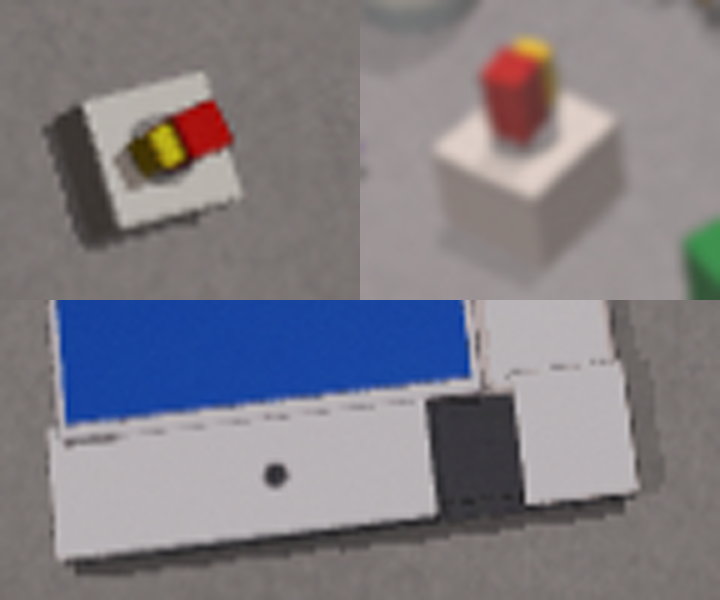

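Run:
```python
from h import *
c=lambda P:np.array(P)/6.+[345,170]
np.set_printoptions(precision=4,suppress=True)
st=ray("top",c([(80,105),(205,72),(240,198),(120,230)]),.045);print("stand",st.mean(0),st)
rd=ray("top",c([(170,112),(215,100),(232,145),(190,158)]),.091);print("redtop",rd)
t=np.array([(275,175),(55,255),(435,215),(55,135),(425,102)])/5.+[145,190]
T=ray("top",t,.078);print("tab",T)
print("yaw",np.arctan2(-(T[1]-T[2])[0],(T[1]-T[2])[1]))
im=cv2.imread("pics/top0.png");hs=cv2.cvtColor(im,cv2.COLOR_BGR2HSV)
for n in("top","scene"):
    hs=cv2.cvtColor(cv2.imread(f"pics/{n}0.png"),cv2.COLOR_BGR2HSV)
    x0,y0=(345,170) if n=="top" else (155,235)
    w=hs[y0:y0+50,x0:x0+60];S=w[...,1]>130
    for nm,m in(("red",S&((w[...,0]<12)|(w[...,0]>170))),("yel",S&(w[...,0]>18)&(w[...,0]<40))):
        v,u=np.nonzero(m);print(n,nm,len(u),u.mean()+x0,v.mean()+y0,u.min()+x0,u.max()+x0,v.min()+y0,v.max()+y0)
```

```text
stand [ 0.6072 -0.3095  0.045 ] [[ 0.6275 -0.2722  0.045 ]
 [ 0.6444 -0.3314  0.045 ]
 [ 0.5864 -0.3455  0.045 ]
 [ 0.5706 -0.289   0.045 ]]
redtop [[ 0.6162 -0.2973  0.091 ]
 [ 0.6221 -0.3177  0.091 ]
 [ 0.6024 -0.3245  0.091 ]
 [ 0.5962 -0.3055  0.091 ]]
tab [[0.513  0.1479 0.078 ]
 [0.4691 0.2585 0.078 ]
 [0.4948 0.0656 0.078 ]
 [0.5303 0.2624 0.078 ]
 [0.5524 0.0726 0.078 ]]
yaw 0.1325642830757942
top red 64 378.296875 191.171875 374 383 187 196
top yel 51 370.843137254902 194.5686274509804 367 375 191 198
scene red 100 180.21 249.74 176 185 243 257
scene yel 8 183.375 242.625 181 185 242 244
```

Call:
{"fn": "play_rows", "kwargs": {
  "rows": [
    [100, -0.034, -0.035, 0, 0, 0, 0],
    [100, -0.034, -0.035, 0, 0, 0, 0],
    [100, -0.034, -0.035, 0, 0, 0, 0],
    [100, -0.034, -0.035, 0, 0, 0, 0],
    [100, -0.034, -0.035, 0, 0, 0, 0],
    [100, -0.034, -0.035, 0, 0, 0, 0],
    [100, -0.034, -0.035, 0, 0, 0, 0],
    [100, -0.034, -0.035, 0, 0, 0, 0]
  ],
  "grip_force": 30
}}

```text
clock: 1.9
tool_pos: [0.3753, 0.2281, 0.405]
eef_rot: [0.176, 0.984, 0.0, 0.0]
contact_force: [0.3, -0.0, 0.4]
opening: 0.997
finger_force: 0.0
```

Call:
{"fn": "play_rows", "kwargs": {
  "rows": [
    [100, -0.034, -0.035, 0, 0, 0, 0],
    [100, -0.034, -0.035, 0, 0, 0, 0],
    [100, -0.034, -0.035, 0, 0, 0, 0],
    [100, -0.034, -0.035, 0, 0, 0, 0],
    [100, -0.034, -0.035, 0, 0, 0, 0],
    [100, -0.034, -0.035, 0, 0, 0, 0],
    [100, -0.034, -0.035, 0, 0, 0, 0],
    [100, -0.034, -0.035, 0, 0, 0, 0]
  ]
}}

```text
clock: 2.9
tool_pos: [0.5334, -0.129, 0.4049]
eef_rot: [0.176, 0.984, 0.0, 0.0]
contact_force: [-0.1, 0.1, -0.1]
opening: 1.0
finger_force: 0.0
```

Call:
{"fn": "play_rows", "kwargs": {
  "rows": [
    [100, -0.034, -0.035, 0, 0, 0, 0],
    [100, -0.034, -0.035, 0, 0, 0, 0],
    [100, -0.034, -0.035, 0, 0, 0, 0],
    [100, -0.032, -0.036, 0, 0, 0, 0],
    [100, 0, 0, 0, 0, 0, -9.5],
    [100, 0, 0, 0, 0, 0, -9.5],
    [100, 0, 0, 0, 0, 0, -9.5],
    [100, 0, 0, 0, 0, 0, -9.3]
  ]
}}

```text
clock: 3.9
tool_pos: [0.6096, -0.3063, 0.4046]
eef_rot: [-0.155, 0.988, 0.0, -0.0]
contact_force: [1.1, -0.9, 0.7]
opening: 0.998
finger_force: 0.0
```

```bash
cat >> h.py <<'E'
from scipy.spatial.transform import Rotation as Ro
np.set_printoptions(precision=4,suppress=True)
def go(x,y,yaw,z=None):
    "tool-frame move to put the tool axis at x,y (TCP z), tool y at 90deg+yaw"
    s=status.get_state();R=Ro.from_quat(s["eef_rot"]).as_matrix();p=s["tool_pos"]
    g=p+.1473*R[:,2]
    print("t",s["clock"],"tcp",p,"grasp",g,"tooly",np.degrees(np.arctan2(R[1,1],R[0,1])),"tilt",R[:2,2],"F",s["contact_force"],"op",s["opening"],"ff",s["finger_force"])
    d=np.array([x-g[0],y-g[1],0 if z is None else z-g[2]])
    print("move tool",R.T@d,"turn z",np.degrees(np.arctan2(R[1,1],R[0,1]))-90-yaw)
E
python3 -c "
from h import *
go(.6075,-.309,17.5,.075)"
```

```text
t 3.9 tcp [ 0.6096 -0.3063  0.4046] grasp [ 0.6096 -0.3063  0.2573] tooly 107.82498195867926 tilt [-0.0002  0.    ] F [ 1.1341 -0.8603  0.708 ] op 0.9976791086350489 ff 0.0
move tool [ 0.0028 -0.002   0.1823] turn z 0.3249819586792597
```

Call:
{"fn": "play_rows", "kwargs": {
  "rows": [
    [100, 0.003, -0.002, 0.045, 0, 0, 0],
    [100, 0, 0, 0.045, 0, 0, 0],
    [100, 0, 0, 0.045, 0, 0, 0],
    [100, 0, 0, 0.035, 0, 0, 0],
    [100, 0, 0, 0.012, 0, 0, 0],
    [60, 0, 0, 0, 0, 0, 0],
    [30, 0, 0, 0, 0, 0, 0],
    [20, 0, 0, 0, 0, 0, 0]
  ],
  "grip_force": 30
}}

```text
clock: 4.9
tool_pos: [0.608, -0.3092, 0.2243]
eef_rot: [-0.152, 0.988, -0.001, 0.001]
contact_force: [-0.5, -0.3, -0.7]
opening: 0.685
finger_force: 0.0
```

Call:
{"fn": "play_rows", "kwargs": {
  "rows": [
    [10, 0, 0, 0, 0, 0, 0],
    [10, 0, 0, 0, 0, 0, 0],
    [10, 0, 0, 0, 0, 0, 0]
  ]
}}

```text
clock: 5.28
tool_pos: [0.6076, -0.3091, 0.223]
eef_rot: [-0.152, 0.988, -0.0, 0.0]
contact_force: [0.4, -1.7, 0.6]
opening: 0.345
finger_force: 8.9
```

```bash
python3 -c "
from h import *
go(.6075,-.309,17.5,.075)"
```

```text
t 5.275 tcp [ 0.6076 -0.3091  0.223 ] grasp [ 0.6077 -0.3092  0.0757] tooly 107.53588577158736 tilt [ 0.0008 -0.0004] F [ 0.4429 -1.6658  0.573 ] op 0.3450139574212898 ff 8.930744018180121
move tool [0.0002 0.0002 0.0007] turn z 0.03588577158735973
```

Call:
{"fn": "play_rows", "kwargs": {
  "rows": [
    [10, 0, 0, 0, 0, 0, 0],
    [10, 0, 0, 0, 0, 0, 0],
    [10, 0, 0, -0.02, 0, 0, 0],
    [10, 0, 0, -0.04, 0, 0, 0],
    [10, 0, 0, -0.04, 0, 0, 0],
    [10, 0, 0, -0.04, 0, 0, 0],
    [10, 0, 0, 0, 0, 0, 0],
    [10, 0, 0, 0, 0, 0, 0]
  ]
}}

```text
clock: 6.28
tool_pos: [0.6068, -0.3088, 0.3622]
eef_rot: [-0.152, 0.988, 0.0, -0.001]
contact_force: [-0.4, 0.3, -1.2]
opening: 0.326
finger_force: 29.2
```

Run:
```python
from h import *
go(.6075,-.309,17.5)
for n in("top","scene"):cv2.imwrite(f"pics/{n}1.png",cams.snapshot(n)[:,:,::-1])
s=status.get_state();R=Ro.from_quat(s["eef_rot"]).as_matrix();g=s["tool_pos"]+.1473*R[:,2]
fs=[]
for n in("top","scene"):
    u,v=proj(n,g)[0];print(n,u,v);im=cv2.imread(f"pics/{n}1.png")
    x,y=int(u)-30,int(v)-30;print(x,y);fs.append(cv2.resize(im[y:y+60,x:x+60],(390,390),interpolation=cv2.INTER_CUBIC))
cv2.imwrite("pics/c2.png",np.hstack(fs))
```

```text
t 6.275 tcp [ 0.6068 -0.3088  0.3622] grasp [ 0.6066 -0.3088  0.2149] tooly 107.54307411598077 tilt [-0.0017  0.0004] F [-0.381   0.3069 -1.2   ] op 0.3255869956351826 ff 29.222084884531796
move tool [-0.0008 -0.0005 -0.    ] turn z 0.043074115980772376
top 397.25465445208687 183.10819145618
367 153
scene 172.61056789947554 207.00070479891565
142 177
```

View pics/c2.png

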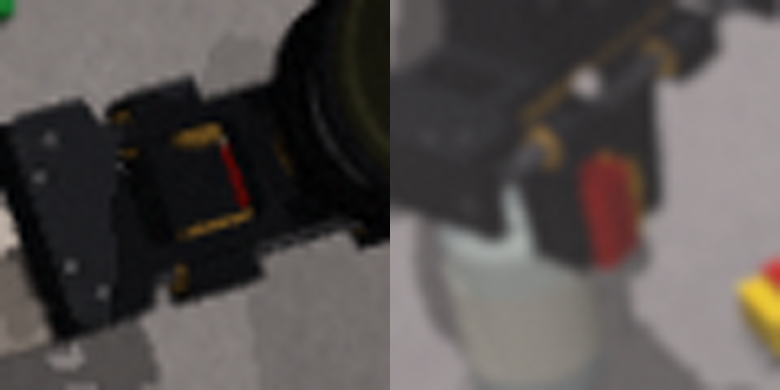

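Call:
{"fn": "play_rows", "kwargs": {
  "rows": [
    [10, -0.003, 0.026, 0, 0, 0, 0],
    [10, -0.006, 0.052, 0, 0, 0, 0],
    [10, -0.006, 0.052, 0, 0, 0, 0],
    [10, -0.006, 0.052, 0, 0, 0, 0],
    [10, -0.006, 0.052, 0, 0, 0, 0],
    [10, -0.006, 0.052, 0, 0, 0, 0],
    [10, -0.006, 0.052, 0, 0, 0, 0],
    [10, -0.005, 0.05, 0, 0, 0, 0]
  ]
}}

```text
clock: 7.38
tool_pos: [0.5317, 0.0759, 0.3617]
eef_rot: [-0.153, 0.988, 0.0, -0.001]
contact_force: [-0.1, 1.5, -2.5]
opening: 0.318
finger_force: 29.2
```

Call:
{"fn": "play_rows", "kwargs": {
  "rows": [
    [10, -0.0035, 0.05, 0, 0, 0, 0],
    [10, -0.001, 0.026, 0, 0, 0, 0],
    [10, 0, 0, 0, 0, 0, 5],
    [10, 0, 0, 0, 0, 0, 5],
    [10, 0, 0, 0, 0, 0, 0],
    [10, 0, 0, 0, 0, 0, 0]
  ]
}}

```text
clock: 8.12
tool_pos: [0.5138, 0.148, 0.3622]
eef_rot: [-0.066, 0.998, -0.0, -0.001]
contact_force: [-0.1, -0.3, -1.1]
opening: 0.321
finger_force: 29.2
```

Run:
```python
from h import *
go(.513,.148,7.5)
for n in("top","scene"):cv2.imwrite(f"pics/{n}2.png",cams.snapshot(n)[:,:,::-1])
s=status.get_state();R=Ro.from_quat(s["eef_rot"]).as_matrix();g=s["tool_pos"]+.1473*R[:,2]
n="scene";im=cv2.imread("pics/scene2.png")
u,v=proj(n,g)[0];x,y=int(u)-40,int(v)-25;k=9
f=cv2.resize(im[y:y+65,x:x+80],None,fx=k,fy=k,interpolation=cv2.INTER_CUBIC)
f0=f.copy()
A=np.c_[-R[:,0],R[:,1],-R[:,2]]; 
# pin frame: z up, y=+tool y, x=-... 
A[:,0]=np.cross(A[:,1],A[:,2])
P=[(11,-14,6),(11,6,6),(11,6,46),(11,-14,46),(0,0,-36),(-5,0,-10),(5,0,-10)]
for q in P:
    w=g+A@(np.array(q)/1e3-[0,0,.03])
    a=(proj(n,w)[0]+.5-[x,y])*k;cv2.circle(f,tuple(int(i) for i in a),3,(0,255,0),-1)
a=(proj(n,[.513,.148,.078])[0]+.5-[x,y])*k;print(a);cv2.circle(f,tuple(int(i) for i in a),4,(255,0,255),-1)
cv2.imwrite("pics/c3.png",f)
```

```text
t 8.125 tcp [0.5138 0.148  0.3622] grasp [0.5136 0.1479 0.2149] tooly 97.6088907523378 tilt [-0.0012 -0.0003] F [-0.0699 -0.2682 -1.0692] op 0.32103090067075246 ff 29.221462331770454
move tool [0.0006 0.0002 0.    ] turn z 0.10889075233779977
[368.4924 556.9058]
```

View pics/c3.png

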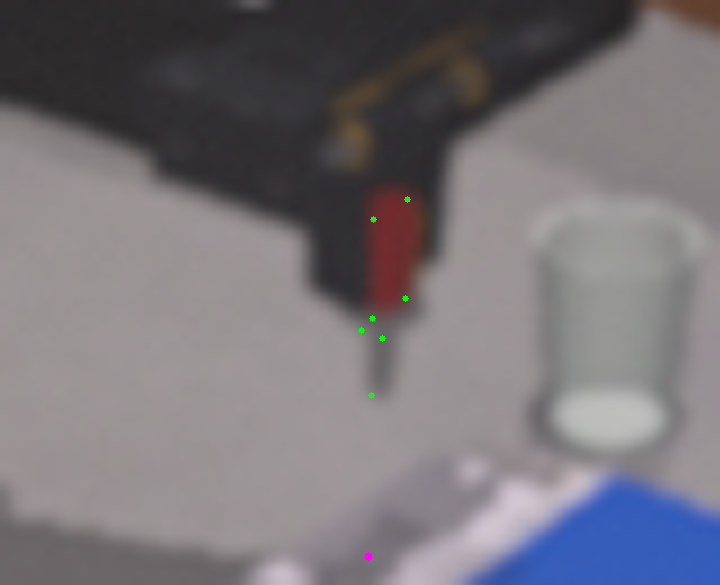

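The pin hangs straight down in the fingers, with the tip at crop (378,398), about 8 crop px right of the model. I'll compare the hole in the same camera.

Run:
```python
from h import *
im0=cv2.imread("pics/scene0.png");im2=cv2.imread("pics/scene2.png")
k=10
h=proj("scene",[.513,.148,.078])[0];x,y=int(h[0])-20,int(h[1])-20
f=cv2.resize(im0[y:y+40,x:x+40],None,fx=k,fy=k,interpolation=cv2.INTER_CUBIC)
cv2.circle(f,tuple(int(i) for i in (h+.5-[x,y])*k),3,(255,0,255),-1)
print("hole pred",h,x,y)
g=np.array([.5136,.1479,.2149]);tp=proj("scene",g-[0,0,.066])[0];print("tip pred",tp)
a,b=int(tp[0])-20,int(tp[1])-20
f2=cv2.resize(im2[b:b+40,a:a+40],None,fx=k,fy=k,interpolation=cv2.INTER_CUBIC)
cv2.circle(f2,tuple(int(i) for i in (tp+.5-[a,b])*k),3,(255,0,255),-1)
print(a,b)
cv2.imwrite("pics/c4.png",np.hstack([f,f2]))
gr=cv2.cvtColor(im2,cv2.COLOR_BGR2GRAY).astype(float)
for r_ in range(int(tp[1])-7,int(tp[1])+4):
    row=gr[r_,int(tp[0])-8:int(tp[0])+10];bg=np.median(row);w=np.clip(bg-row-6,0,None)
    print(r_,(w*np.arange(int(tp[0])-8,int(tp[0])+10)).sum()/max(w.sum(),1e-9),w.sum())
```

```text
hole pred [274.4436 172.3784] 254 152
tip pred [274.706 154.528]
254 134
147 276.0477611940299 167.5
148 276.04895104895104 143.0
149 276.0074626865672 134.0
150 275.9841897233202 126.5
151 275.92561983471074 121.0
152 275.8073394495413 109.0
153 275.7616580310881 96.5
154 275.75 60.0
155 275.8125 16.0
156 0.0 0.0
157 0.0 0.0
```

View pics/c4.png

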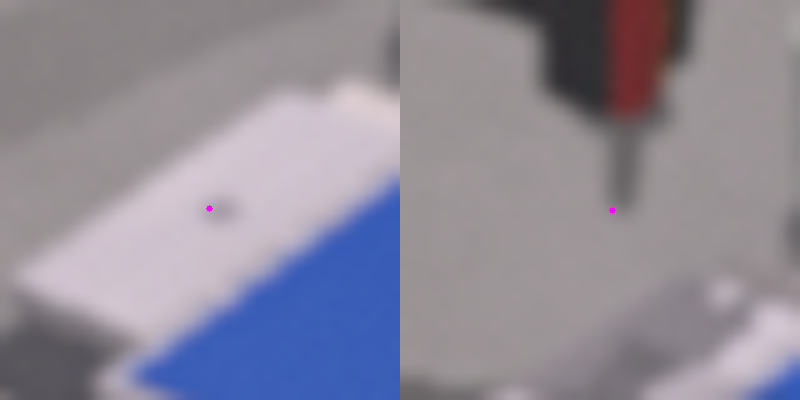

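Both hole and tip appear about 1.1 px right of prediction in the scene camera, so this is camera bias and the pin is above the hole. Descending.

Call:
{"fn": "play_rows", "kwargs": {
  "rows": [
    [10, 0.0005, 0, 0.03, 0, 0, 0],
    [10, 0, 0, 0.03, 0, 0, 0],
    [10, 0, 0, 0.008, 0, 0, 0],
    [10, 0, 0, 0.002, 0, 0, 0],
    [10, 0, 0, 0.0015, 0, 0, 0],
    [10, 0, 0, 0.0015, 0, 0, 0],
    [10, 0, 0, 0, 0, 0, 0],
    [10, 0, 0, 0, 0, 0, 0]
  ]
}}

```text
clock: 9.22
tool_pos: [0.5135, 0.148, 0.29]
eef_rot: [-0.066, 0.998, 0.0, 0.0]
contact_force: [-0.3, 0.6, -0.9]
opening: 0.323
finger_force: 29.2
```

```bash
python3 -c "
from h import *
go(.513,.148,7.5)"
```

```text
t 9.225 tcp [0.5135 0.148  0.29  ] grasp [0.5135 0.1481 0.1427] tooly 97.52800548038167 tilt [0.0005 0.0002] F [-0.2663  0.5777 -0.8627] op 0.32332437223536054 ff 29.221452607016545
move tool [ 0.0005 -0.     -0.    ] turn z 0.028005480381665393
```

Call:
{"fn": "play_rows", "kwargs": {
  "rows": [
    [10, 0, 0, 0.002, 0, 0, 0],
    [10, 0, 0, 0.002, 0, 0, 0],
    [10, 0, 0, 0.001, 0, 0, 0],
    [10, 0, 0, 0, 0, 0, 0],
    [10, 0, 0, 0, 0, 0, 0]
  ]
}}

```text
clock: 9.85
tool_pos: [0.5134, 0.1481, 0.2847]
eef_rot: [-0.066, 0.998, 0.0, 0.0]
contact_force: [-1.0, 0.2, -2.1]
opening: 0.317
finger_force: 29.2
```

Call:
{"fn": "play_rows", "kwargs": {
  "rows": [
    [10, 0, 0, 0.001, 0, 0, 0],
    [10, 0, 0, 0.001, 0, 0, 0],
    [10, 0, 0, 0.001, 0, 0, 0],
    [10, 0, 0, 0, 0, 0, 0],
    [10, 0, 0, 0, 0, 0, 0]
  ]
}}

```text
clock: 10.48
tool_pos: [0.5134, 0.148, 0.2817]
eef_rot: [-0.066, 0.998, 0.0, 0.0]
contact_force: [-0.5, 0.8, -1.6]
opening: 0.321
finger_force: 29.2
```

Call:
{"fn": "play_rows", "kwargs": {
  "rows": [
    [10, 0, 0, 0.001, 0, 0, 0],
    [10, 0, 0, 0.001, 0, 0, 0],
    [10, 0, 0, 0.0005, 0, 0, 0],
    [10, 0, 0, 0, 0, 0, 0],
    [10, 0, 0, 0, 0, 0, 0]
  ]
}}

```text
clock: 11.1
tool_pos: [0.5134, 0.148, 0.2792]
eef_rot: [-0.066, 0.998, 0.0, 0.0]
contact_force: [-1.2, -0.8, -1.4]
opening: 0.322
finger_force: 29.2
```

Call:
{"fn": "play_rows", "kwargs": {
  "rows": [
    [10, 0, 0, 0.0005, 0, 0, 0],
    [10, 0, 0, 0.0005, 0, 0, 0],
    [10, 0, 0, 0, 0, 0, 0],
    [10, 0, 0, 0, 0, 0, 0]
  ]
}}

```text
clock: 11.6
tool_pos: [0.5136, 0.148, 0.2788]
eef_rot: [-0.066, 0.998, -0.0, 0.0]
contact_force: [-0.8, -1.4, 5.7]
opening: 0.32
finger_force: 29.3
```

Call:
{"fn": "play_rows", "kwargs": {
  "rows": [
    [10, 0, -0.001, 0, 0, 0, 0],
    [10, 0, -0.002, 0, 0, 0, 0],
    [10, 0, -0.002, 0, 0, 0, 0],
    [10, 0, -0.002, 0, 0, 0, 0],
    [10, 0, -0.002, 0, 0, 0, 0],
    [10, 0, -0.002, 0, 0, 0, 0],
    [10, 0, -0.002, 0, 0, 0, 0],
    [10, 0, -0.002, 0, 0, 0, 0]
  ]
}}

```text
clock: 12.6
tool_pos: [0.5157, 0.1355, 0.2788]
eef_rot: [-0.067, 0.998, 0.002, 0.001]
contact_force: [-0.7, 6.1, 5.5]
opening: 0.319
finger_force: 29.4
```

Call:
{"fn": "play_rows", "kwargs": {
  "rows": [
    [10, 0, -0.001, 0, 0, 0, 0],
    [10, 0, -0.001, 0, 0, 0, 0],
    [10, 0, -0.001, 0, 0, 0, 0],
    [10, 0, -0.001, 0, 0, 0, 0]
  ]
}}

```text
clock: 13.1
tool_pos: [0.5162, 0.1316, 0.2788]
eef_rot: [-0.067, 0.998, 0.002, 0.001]
contact_force: [-0.5, 4.9, 5.3]
opening: 0.322
finger_force: 29.4
```

Call:
{"fn": "play_rows", "kwargs": {
  "rows": [
    [10, 0, -0.001, 0, 0, 0, 0],
    [10, 0, -0.001, 0, 0, 0, 0],
    [10, 0, -0.001, 0, 0, 0, 0],
    [10, 0, -0.001, 0, 0, 0, 0]
  ]
}}

```text
clock: 13.6
tool_pos: [0.5168, 0.1276, 0.2788]
eef_rot: [-0.067, 0.998, 0.002, 0.001]
contact_force: [-0.4, 6.3, 5.2]
opening: 0.324
finger_force: 29.4
```

Call:
{"fn": "play_rows", "kwargs": {
  "rows": [
    [10, 0, -0.001, 0, 0, 0, 0],
    [10, 0, -0.001, 0, 0, 0, 0],
    [10, 0, -0.001, 0, 0, 0, 0],
    [10, 0, -0.001, 0, 0, 0, 0]
  ]
}}

```text
clock: 14.1
tool_pos: [0.5172, 0.123, 0.2786]
eef_rot: [-0.067, 0.998, 0.002, 0.001]
contact_force: [-0.4, 3.6, 1.9]
opening: 0.319
finger_force: 29.3
```

Call:
{"fn": "play_rows", "kwargs": {
  "rows": [
    [10, 0, -0.001, 0, 0, 0, 0],
    [10, 0, 0, 0, 0, 0, 0]
  ]
}}

```text
clock: 14.35
tool_pos: [0.5172, 0.1195, 0.2779]
eef_rot: [-0.065, 0.998, -0.0, -0.0]
contact_force: [1.2, 1.0, -0.9]
opening: 0.324
finger_force: 29.2
```

Call:
{"fn": "play_rows", "kwargs": {
  "rows": [
    [10, 0, 0, 0.001, 0, 0, 0],
    [10, 0, 0, 0.001, 0, 0, 0],
    [10, 0, 0, 0.001, 0, 0, 0],
    [10, 0, 0, 0, 0, 0, 0]
  ]
}}

```text
clock: 14.85
tool_pos: [0.5169, 0.1199, 0.2749]
eef_rot: [-0.066, 0.998, -0.0, -0.0]
contact_force: [0.3, -0.3, -2.1]
opening: 0.32
finger_force: 29.2
```

Call:
{"fn": "play_rows", "kwargs": {
  "rows": [
    [10, 0, 0, 0.001, 0, 0, 0],
    [10, 0, 0, 0.001, 0, 0, 0],
    [10, 0, 0, 0.001, 0, 0, 0],
    [10, 0, 0, 0, 0, 0, 0]
  ]
}}

```text
clock: 15.35
tool_pos: [0.517, 0.1202, 0.2721]
eef_rot: [-0.066, 0.998, -0.0, -0.0]
contact_force: [-1.1, -0.1, -1.7]
opening: 0.324
finger_force: 29.2
```

Call:
{"fn": "play_rows", "kwargs": {
  "rows": [
    [10, 0, 0, 0.001, 0, 0, 0],
    [10, 0, 0, 0.001, 0, 0, 0],
    [10, 0, 0, 0.001, 0, 0, 0],
    [10, 0, 0, 0, 0, 0, 0]
  ]
}}

```text
clock: 15.85
tool_pos: [0.517, 0.1203, 0.2691]
eef_rot: [-0.066, 0.998, -0.0, -0.0]
contact_force: [-0.4, -0.3, -1.2]
opening: 0.321
finger_force: 29.2
```

Call:
{"fn": "play_rows", "kwargs": {
  "rows": [
    [10, 0, 0, 0.002, 0, 0, 0],
    [10, 0, 0, 0.002, 0, 0, 0],
    [10, 0, 0, 0.002, 0, 0, 0],
    [10, 0, 0, 0.002, 0, 0, 0],
    [10, 0, 0, 0.001, 0, 0, 0],
    [10, 0, 0, 0, 0, 0, 0]
  ]
}}

```text
clock: 16.6
tool_pos: [0.5171, 0.1203, 0.2601]
eef_rot: [-0.066, 0.998, 0.0, -0.0]
contact_force: [0.6, 0.5, -2.0]
opening: 0.323
finger_force: 29.2
```

Call:
{"fn": "play_rows", "kwargs": {
  "rows": [
    [10, 0, 0, 0.001, 0, 0, 0],
    [10, 0, 0, 0.001, 0, 0, 0],
    [10, 0, 0, 0.001, 0, 0, 0],
    [10, 0, 0, 0.0005, 0, 0, 0],
    [10, 0, 0, 0, 0, 0, 0]
  ]
}}

```text
clock: 17.23
tool_pos: [0.5171, 0.1203, 0.2567]
eef_rot: [-0.066, 0.998, 0.0, -0.0]
contact_force: [0.0, 1.6, -0.8]
opening: 0.322
finger_force: 29.2
```

Call:
{"fn": "play_rows", "kwargs": {
  "rows": [
    [10, 0, 0, 0.0005, 0, 0, 0],
    [10, 0, 0, 0.0005, 0, 0, 0],
    [10, 0, 0, 0, 0, 0, 0]
  ]
}}

```text
clock: 17.6
tool_pos: [0.5171, 0.1203, 0.256]
eef_rot: [-0.066, 0.998, 0.0, 0.0]
contact_force: [0.3, -0.0, 2.3]
opening: 0.322
finger_force: 29.3
```

Call:
{"fn": "play_rows", "kwargs": {
  "rows": [
    [10, 0, 0, 0.0003, 0, 0, 0],
    [10, 0, 0, 0, 0, 0, 0],
    [10, 0, 0, 0, 0, 0, 0]
  ]
}}

```text
clock: 17.98
tool_pos: [0.5171, 0.1203, 0.2558]
eef_rot: [-0.066, 0.998, 0.0, 0.0]
contact_force: [-0.8, -0.5, 5.0]
opening: 0.32
finger_force: 29.3
```

Call:
{"fn": "play_rows", "kwargs": {
  "rows": [
    [40, 0, 0, 0, 0, 0, 0],
    [50, 0, 0, 0, 0, 0, 0],
    [60, 0, 0, 0, 0, 0, 0],
    [70, 0, 0, 0, 0, 0, 0],
    [70, 0, 0, 0, 0, 0, 0],
    [70, 0, 0, 0, 0, 0, 0]
  ]
}}

```text
clock: 18.73
tool_pos: [0.5171, 0.1202, 0.2554]
eef_rot: [-0.066, 0.998, 0.0, -0.0]
contact_force: [-0.5, -0.2, 0.2]
opening: 0.701
finger_force: 0.0
```

Call:
{"fn": "play_rows", "kwargs": {
  "rows": [
    [70, 0, 0, -0.01, 0, 0, 0],
    [70, 0, 0, -0.03, 0, 0, 0],
    [70, 0, 0, -0.05, 0, 0, 0],
    [70, 0, 0, -0.05, 0, 0, 0],
    [70, -0.05, 0, 0, 0, 0, 0],
    [70, -0.05, 0, 0, 0, 0, 0],
    [70, 0, 0, 0, 0, 0, 0],
    [70, 0, 0, 0, 0, 0, 0]
  ]
}}

```text
clock: 19.73
tool_pos: [0.6152, 0.1333, 0.3954]
eef_rot: [-0.066, 0.998, -0.0, -0.001]
contact_force: [-0.6, 0.0, -0.2]
opening: 0.697
finger_force: 0.0
```

Run:
```python
from h import *
print(status.get_state()["tool_pos"])
fs=[]
for n in("top","scene"):
    im=cams.snapshot(n)[:,:,::-1].copy();cv2.imwrite(f"pics/{n}5.png",im)
    u,v=proj(n,[.517,.1203,.1])[0];x,y=int(u)-30,int(v)-35
    f=cv2.resize(im[y:y+60,x:x+60],(390,390),interpolation=cv2.INTER_CUBIC)
    for P in([.517,.1203,.124],[.517,.1203,.084]):
        cv2.circle(f,tuple(int(i) for i in (proj(n,P)[0]+.5-[x,y])*6.5),3,(0,255,0),-1)
    fs.append(f)
cv2.imwrite("pics/c5.png",np.hstack(fs))
```

```text
[0.6152 0.1333 0.3954]
```

View pics/c5.png

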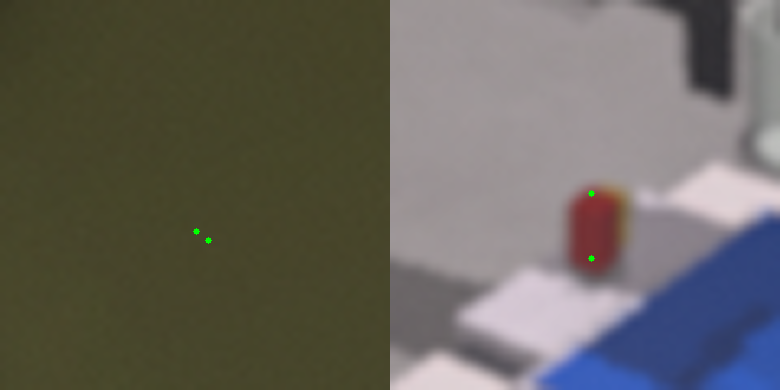

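The scene crop shows the pin upright and seated on the tab at (592,230), let go, with the yellow button sticking out at (625,215). The top camera is blocked by the arm. Handing in.

```bash
python3 -c "
from plant import r
print(r.finish_job())"
```

```text
the job is handed in; nothing more can be done
None
```

I handed the job in at about 20 s: the pin dropped through the tab and the hidden strip hole, its collar is seated on the tab, and I let it go with the button out. I checked the seating by force and by the scene camera only, because the arm blocked the top camera, and the hand-in call returned no verdict.

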